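Unclip the loop-back plug and park it in its bracket

TASK

Take the loop-back plug off the leaning control unit: squeeze in the release button on its side and keep it pressed while you draw the plug straight out of its socket. Then park it upright in the aluminium bracket: slide its dovetailed shoe, narrow end first, into the wide mouth of the tapered way and push until it wedges tight, and let go. Leave the tin, the spanner and the relay where they are.

Things in the scene. Friction and masses are not known exactly. Their poses are not given: they have to be found in the camera images.
- plug_mid (a point): Black loop-back plug (about 0.12 kg, no cable), clipped on the control unit. Point on its long axis, mid-handle, level with the button. z from contact nose to handle end, leaning 30 deg from vertical at the start (down the slope); +y, level: to the button's face; +x: to the narrow end of its shoe. Handle 36 mm in x, 34 in y, from 30 mm below this point to 20 mm above (along z).
- button_face (a point): Centre of the outer face of the grey release button on the handle's +y face, the only one; axes as plug_mid. 18 mm in x, 22 mm in z. It stands 6.5 mm proud of the handle when out (40.5 mm over handle and button), 1 mm when fully in.
- release (a joint): How far the release button is pressed: 0 out, 0.0055 m fully in; sprung, about 2 N to start, 6 N fully in. From about 0.004 the plug is free; with the button out it can be pulled only about 1.5 mm before its hook holds fast under the socket's lip.
- plug_shoe (a point): Centre of the underside of the plug's grey dovetail shoe, 46 mm below plug_mid on the plug's axis; axes as plug_mid. Shoe 10 mm high, 44 mm long in x; underside 44 mm wide at mid-length, sides tapering 7 deg each towards +x; top 8 mm narrower. Above it a 6 mm neck, then the handle; under it the nose, 32 x 22 mm, 14 mm long, and beside that (+y) the hook, drawn in when the button is pressed.
- socket_rim (a point): Centre of the rim of the black socket (42 x 32 mm outside, 16 mm high) on the sloping face of the aluminium control unit (130 x 120 mm, on a steel stand, fixed). Clipped on, plug_shoe lies here and the nose is 14 mm deep with 1 mm play. Axes of the upright stand: z up, +x level to its high side; the socket's own axis leans 30 deg from z towards -x.
- park_home (a point): Where plug_mid lies when parked home, 78 mm above the table; axes as the parked plug's: z up, +x the way the plug slides in. The bracket is fixed. No end stop: pushed with about 20 N the shoe wedges within a few mm of here and stays. If it rubs on one side, held off-centre, it may stop 5 to 10 mm short: let go, take it afresh and push on.
- way_mouth (a point): Middle of the open wide end of the bracket's tapered way, level with its two ledges (32 mm above the table), 44 mm before park_home; axes as park_home. The shoe's underside slides on the ledges, the nose hangs in the gap between them (30 mm at mid-way). Undercut walls 10 mm high, 7 deg taper each like the shoe, 54 mm apart here at the ledges, 46 mm at the top. Bracket 72 mm long, 96 mm wide at its foot.
- tin: Bystander: round aluminium tin with tip cleaner, 62 mm across, 30 mm high, loose; origin at the centre of its underside.
- spanner: Bystander: small flat steel spanner, 140 mm long, loose; origin at its middle, on the table; lies along its x.
- relay: Bystander: black spare relay, a block 32 x 32 x 26 mm, loose; origin at the centre of its underside.
Mind the look-alikes: they are no part of the job. There is more than one size of the part that bears park_home; the job needs the middle-sized.

How it is judged:
By the outcome, as a careful person would: the job done as asked, in the order asked, and still so for the second after the job is handed in, with the robot touching nothing.
It also fails if it takes over 51 s, if anything falls off the work surface, if the arm or the gripper's body presses on something with over 40 N, if the wrist force passes 120 N, or if a joint passes its speed limit or range.

ROBOT

A 7-joint arm with a two-finger parallel gripper is mounted at the origin on the work surface. World frame = base frame: x ahead of the robot, y to its left, z up, the work surface at z = 0. Lengths are in m, angles in rad, forces in N, time in s.
With the tool pointing down it reaches from about 0.4 to 0.85 m from the base axis. Payload 10.4 kg.
Tool frame: the origin (TCP) lies on the centre line of the jaws, within the pads' length; the fingertips stand 11 mm ahead of it and the grasp point (between the pads) lies 8 mm behind it; z points along the fingers, y is the line along which they close (so a half turn about z gives the same grasp; the last joint's range is limited). The gripper opens to 87 mm and grips with 3 to 60 N. Pads are 19 mm wide; open, the fingers measure 117 mm over their backs; the gripper's body (75 mm by 190 mm) begins 51 mm behind the grasp point.
Start: joints at [-1.136, 0.332, -0.065, 1.46, 0.022, 1.35, -0.088], TCP at [0.276, 0.561, 0.234] pointing down, gripper open.
Joint ranges: [-2.6, 2.6], [-0.5, 2.12], [-1.47, 1.34], [0.16, 2.42], [-1.27, 4.41], [0.06, 2.06], [-2.6, 2.6]. Speed limits (rad/s): [2.22, 2.22, 2.79, 2.79, 3.14, 3.14, 3.14].

INTERFACE

Orientations are given as a unit quaternion [x, y, z, w].
In Python, from bench import r gives the robot as it stands.
- The arm moves only by the shell command python3 -m pendant 'ROWS' [OPENING] [FORCE]. ROWS is JSON, a list of rows, each a list of 4 numbers: the shift along the tool's x, y, z in m, then the turn about the tool's z in rad. A call has 1 to 8 rows; each row shifts and turns the commanded pose from where the row before left it, along the tool's axes as they then stand; what a row does not reach is not made up. A row lasts 1/12 s, in which the tool goes at most 41.7 mm and 7.16 degrees, less where a joint would pass 70% of its speed; a pose out of reach is approached as far as the arm can. A call with a gripper value outside its range is refused whole. OPENING is the opening, from 0 (shut) to 1 (fully open), set as the call begins (- or left out, the last holds). The fingers move at their own pace and stop on an object; FORCE is the grip in N (left out, the last holds). Time passes only in rows, so rows that do not move let the fingers close. It gives the time, the measured TCP pose, the force, the opening and the grip force at its end, in the units of the state.
- r.read_state(): the state, without advancing time (a new reading comes with each control period).
- r.camera(name): name is "side" or "top"; returns a dict with "img" (420x560x3 uint8, red, green, blue), "camera_matrix" (3x3 intrinsics, pixels), "xyz" and "attitude" of the camera in the world. Camera axes: x right, y down, z forward; pixel columns grow to the right and rows downward; lengths in m; the calibration is good to about 2 mm. A picture is of the moment at which its call begins. There is no depth.
- r.close_job(): hands the job in; it is judged then, once.
Trained networks look in the newest picture that a camera, given by its name, has taken for a name from the list of things; names that differ only in an ending like _2 or _b are one class to them, and where a whole thing is asked for, a point or a joint stands for the part that bears it (a point fixed in the world has none). Each returns a list of dicts, best first, with "score" (0 to 1); they miss things now and then, are a little off and sometimes report something else, mostly with a low value. They report only what shows in the picture. A call takes as long as a camera call. They do not tell look-alikes from the thing itself.
- r.outline_of(thing, camera): "mask" (420x560 bool, what is visible of it) and "bbox" ([centre column, centre row, width, height] in pixels, round what is visible of it).
The state is a dict: "time": time; "joint_positions": joint angles; "joint_vel": joint speeds; "joint_torque": joint torques, N m; "ee_pos": TCP position; "eef_rot": TCP orientation; "ft_force": force on the tool from outside, world axes, zero at the start; "torque": the same for the moment, N m; "width": finger opening in m; "grip_force": force on a finger pad.
Only numpy, scipy, OpenCV 4.12 (cv2) and the standard library are available. Lean on these libraries where they do the work, as an engineer would, in place of code of your own. Each camera call takes 0.05 s, during which the arm holds its last target. There are 200 camera calls.

## Working session

There is one attempt and no reset: what is moved stays moved. The work goes in short steps, Python scripts to look and compute and a shell command to move; the robot and the scene stay as the last step left them, time stands still between calls to the robot, and variables do not carry over. Pictures are saved under pics/ and viewed, at most 10 in all, crops included, and the job is handed in when it is done.

```bash
ls; mkdir -p pics
python3 - <<'E'
from bench import r
import cv2,numpy as np
np.set_printoptions(precision=4,suppress=True)
for c in("side","top"):
    d=r.camera(c); cv2.imwrite(f"pics/{c}0.png",d["img"][:,:,::-1])
    print(c,d["camera_matrix"],d["xyz"],d["attitude"])
    for t in("plug_mid","button_face","socket_rim","park_home","way_mouth","tin","spanner","relay"):
        try:
            print(t,[(round(float(o["score"]),2),np.round(o["bbox"]).tolist()) for o in r.outline_of(t,c)])
        except Exception as e: print(t,e)
print(r.read_state())
E
```

```text
pics
side [[468.7214   0.     290.6648]
 [  0.     468.7214 206.6186]
 [  0.       0.       1.    ]] [ 0.5242 -0.7311  0.6845] [ 0.8906 -0.032   0.0251 -0.453 ]
plug_mid [(0.69, [250.0, 291.0, 44.0, 48.0])]
button_face []
socket_rim [(0.7, [276.0, 321.0, 90.0, 89.0])]
park_home [(0.9, [249.0, 194.0, 45.0, 36.0]), (0.87, [291.0, 171.0, 29.0, 22.0]), (0.68, [325.0, 203.0, 66.0, 50.0])]
way_mouth [(0.88, [292.0, 168.0, 26.0, 23.0]), (0.85, [326.0, 205.0, 72.0, 51.0]), (0.83, [248.0, 194.0, 41.0, 31.0])]
tin []
spanner [(0.65, [254.0, 261.0, 62.0, 24.0])]
relay [(0.49, [348.0, 252.0, 16.0, 21.0])]
top [[466.2662   0.     289.5201]
 [  0.     466.2662 212.6176]
 [  0.       0.       1.    ]] [0.4201 0.0539 1.0302] [-0.6999  0.7071 -0.073   0.0701]
plug_mid [(0.69, [403.0, 262.0, 28.0, 33.0])]
button_face []
socket_rim [(0.66, [307.0, 264.0, 30.0, 64.0]), (0.58, [404.0, 244.0, 89.0, 80.0])]
park_home [(0.82, [229.0, 190.0, 65.0, 65.0]), (0.65, [197.0, 269.0, 44.0, 51.0]), (0.59, [147.0, 219.0, 37.0, 39.0]), (0.22, [405.0, 263.0, 32.0, 36.0])]
way_mouth [(0.85, [230.0, 190.0, 64.0, 63.0]), (0.84, [199.0, 271.0, 44.0, 48.0]), (0.56, [404.0, 262.0, 30.0, 32.0])]
tin [(0.58, [396.0, 264.0, 3.0, 10.0])]
spanner [(0.64, [305.0, 266.0, 28.0, 65.0])]
relay [(0.78, [301.0, 171.0, 19.0, 20.0])]
{'time': 0.9, 'joint_positions': array([-1.1356,  0.3322, -0.0647,  1.4601,  0.0216,  1.3499, -0.0885]), 'joint_vel': array([ 0.0011,  0.0004, -0.0014,  0.0004, -0.0012,  0.0004, -0.0003]), 'joint_torque': array([ -0.001 , -62.3019,   0.0236, -39.0128,  -0.0613,   0.0312,
        -0.0001]), 'ee_pos': array([0.2762, 0.5607, 0.2336]), 'eef_rot': array([0.2269, 0.9739, 0.    , 0.    ]), 'ft_force': array([-0.011 , -0.1367,  0.7609]), 'torque': array([-0.0122, -0.0052, -0.0292]), 'grip_force': 0.0, 'width': 0.08746275412886632}
```

View images.

View pics/side0.png

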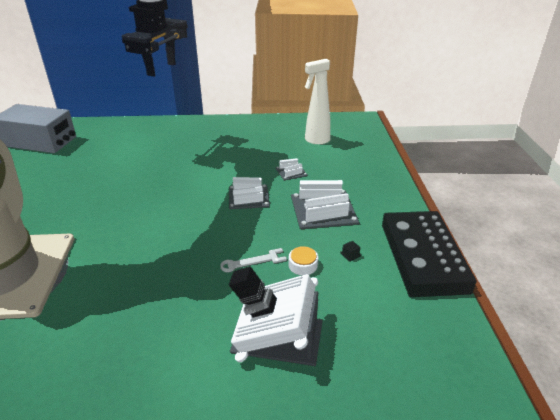

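View pics/top0.png

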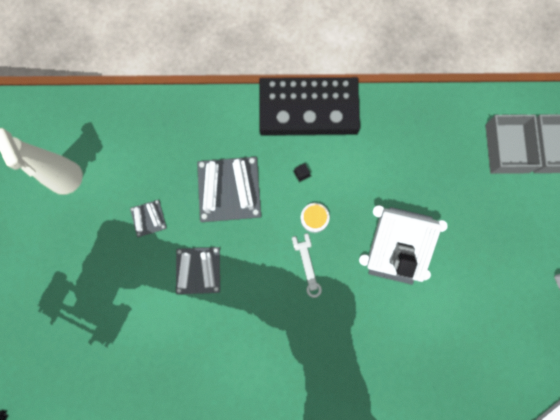

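Side view: robot plug at (247,286), unit at (275,318), tin (303,260), spanner (252,261), relay (351,250). Park candidates: (249,193), (291,169, small) and (325,203, large). In the top view they are at (199,271), (148,218) and (229,190). The middle-sized one is top (199,271), side (249,193). Only one plug shows, top (405,263). One close crop to check the choice.

```bash
cat > h.py <<'E'
import numpy as np,cv2
from scipy.spatial.transform import Rotation as R
from bench import r
np.set_printoptions(precision=4,suppress=True)
def cam(c):
    d=r.camera(c); d["R"]=R.from_quat(d["attitude"]).as_matrix(); return d
def ray(d,u,v):
    k=np.linalg.inv(d["camera_matrix"])@[u,v,1]; return d["R"]@k
def at_z(d,u,v,z):
    k=ray(d,u,v); return d["xyz"]+k*(z-d["xyz"][2])/k[2]
def proj(d,p):
    q=d["camera_matrix"]@(d["R"].T@(np.asarray(p)-d["xyz"])); return q[:2]/q[2]
def tri(d1,p1,d2,p2):
    a,b=ray(d1,*p1),ray(d2,*p2); s=np.linalg.lstsq(np.c_[a,-b],d2["xyz"]-d1["xyz"],rcond=None)[0]
    A,B=d1["xyz"]+a*s[0],d2["xyz"]+b*s[1]; return (A+B)/2,np.linalg.norm(A-B)
def crop(d,u,v,w,h,s):
    return cv2.resize(d["img"][v:v+h,u:u+w,::-1].copy(),None,fx=s,fy=s,interpolation=cv2.INTER_CUBIC)
E
python3 - <<'E'
from h import *
t,s=cam("top"),cam("side")
P=np.vstack([np.hstack([crop(t,360,200,100,75,4),crop(s,220,260,100,75,4)]),np.hstack([crop(t,160,240,80,60,5),crop(s,215,170,80,60,5)])])
cv2.imwrite("pics/c1.png",P)
print("bracket foot",at_z(t,199,271,0),at_z(s,249,194,0)); print("plug",tri(t,(405,263),s,(247,286)))
E
```

```text
bracket foot [0.5028 0.2488 0.    ] [0.5073 0.2673 0.    ]
plug (array([ 0.5047, -0.1755,  0.1185]), np.float64(2.501912953649715e-05))
```

View pics/c1.png

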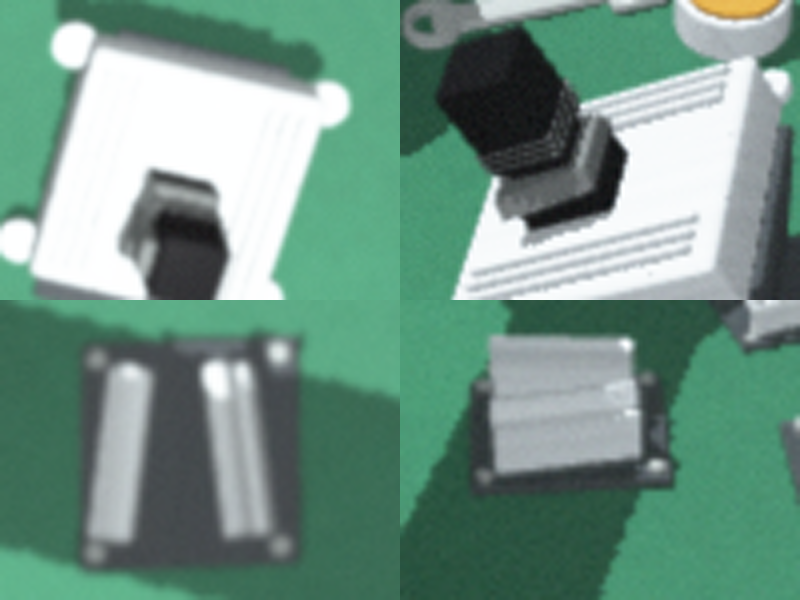

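The crops show the plug on the unit, with a thin grey button strip on its left (world +y) face. The chosen bracket has the right size (plate about 96 mm, walls 72 mm). Its wide mouth is at the lower image end, towards the robot.

Run:
```python
from h import *
t,s=cam("top"),cam("side")
T=lambda u,v:(160+u/5,240+v/5-60)
S=lambda u,v:(215+(u-400)/5,170+(v-300)/5)
# screws: far-left, far-right, near-left, near-right
for z in(0.004,):
  a=[at_z(t,*T(*p),z)[:2] for p in((95,358),(280,352),(95,552),(280,545))]
  b=[at_z(s,*S(*p),z)[:2] for p in((648,378),(655,467),(482,377),(485,477))]
  for q in(a,b):
    q=np.array(q); print(q.tolist(),"c",q.mean(0),"yaw",np.degrees(np.arctan2(*(q[0]+q[1]-q[2]-q[3])[::-1])), np.degrees(np.arctan2(*(q[0]+q[2]-q[1]-q[3])[::-1]))-90)
L=np.array([at_z(t,*T(*p),.032)[:2] for p in((153,372),(203,365),(132,543),(222,537))]); print("ledges",L.tolist())
TU=lambda u,v:(360+u/4,200+v/4); SU=lambda u,v:(220+(u-400)/4,260+v/4)
# unit high edge corners top: (100,48),(322,98); side: high edge corners
for n,p,q in(("hiL",(100,48),(752,58)),("hiR",(320,98),(715,275)),("shoe/handle top far",(214,188),(600,118))):
  print(n,tri(t,TU(*p),s,SU(*q)))
```

```text
[[0.5456106000796374, 0.2934006799040966], [0.5474399490229238, 0.21183049446533825], [0.4610380053514864, 0.2902603772799095], [0.4632027650878883, 0.21004646604143734]] c [0.5043 0.2514] yaw 1.6708948969385888 1.414224876027987
[[0.5485311707755244, 0.29810026454244254], [0.5492036697115236, 0.21773364086230107], [0.46173576161945074, 0.30393091383737814], [0.46517836617861247, 0.21412835049833645]] c [0.5062 0.2585] yaw -0.7463758949222918 1.385280864244109
ledges [[0.535901925570953, 0.2617834701768087], [0.5386959832078676, 0.2404345502409409], [0.4635130849578807, 0.26832424378245984], [0.4656239596690519, 0.23037347882993156]]
hiL (array([ 0.6099, -0.144 ,  0.1075]), np.float64(0.001477906018416465))
hiR (array([ 0.5838, -0.2555,  0.101 ]), np.float64(0.0005405747734858929))
shoe/handle top far (array([ 0.5388, -0.1923,  0.1245]), np.float64(0.007053272698220401))
```

```bash
cat > fit.py <<'E'
from h import *
from scipy.optimize import minimize
def box(x0,x1,y0,y1,z0,z1): return np.array([[x,y,z] for x in(x0,x1) for y in(y0,y1) for z in(z0,z1)])/1000
parts=[box(-18,18,-17,17,-30,20),box(-9,9,17,23.5,-11,11),
 np.array([[x,y*(w-4*k/1),z] for x,w in((-22,24.7),(22,19.3)) for y in(-1,1) for k,z in((0,-46),(1,-36))])/1000]
def render(d,p,yaw,tilt,parts=parts):
    Rm=(R.from_euler("z",yaw)*R.from_euler("y",-tilt)).as_matrix(); S=4
    m=np.zeros((420*S//1,560*S),np.uint8)
    for b in parts:
        q=np.array([proj(d,p+Rm@v) for v in b]); cv2.fillConvexPoly(m,cv2.convexHull(((q+.5)*S).astype(np.int32)),255)
    return cv2.resize(m,(560,420),interpolation=cv2.INTER_AREA)/255.
def fit(ds,ms,x0,tilt0=None):
    def f(x):
        c=0
        for d,m in zip(ds,ms):
            a=render(d,x[:3],x[3],x[4] if tilt0 is None else tilt0); c+=np.abs(a-m).sum()/m.sum()
        return c
    n=len(x0); st=np.vstack([x0]+[np.array(x0)+np.eye(n)[i]*(0.01 if i<3 else .15) for i in range(n)])
    return minimize(f,x0,method="Nelder-Mead",options=dict(initial_simplex=st,maxiter=250,xatol=1e-4,fatol=1e-4))
E
python3 - <<'E'
from fit import *
ds=[cam(c) for c in("top","side")]
ms=[r.outline_of("plug_mid",c)[0]["mask"].astype(float) for c in("top","side")]
o=fit(ds,ms,[.505,-.1755,.12,-.23],np.radians(30)); print(o.x,o.fun,np.degrees(o.x[3]))
for k in range(2):
    o2=fit([ds[k]],[ms[k]],list(o.x[:3])+[-.23],np.radians(30)); print(o2.x,o2.fun)
v=[]
for d,m,(u,w) in zip(ds,ms,((360,215),(210,250))):
    im=d["img"].copy(); a=render(d,o.x[:3],o.x[3],np.radians(30))
    im[(cv2.dilate((m>.5).astype(np.uint8),np.ones((3,3)))-(m>.5))>0]=[255,0,0]
    b=(a>.5).astype(np.uint8); im[(b-cv2.erode(b,np.ones((3,3))))>0]=[0,255,0]
    d["img"]=im; v.append(crop(d,u,w,80,80,5))
cv2.imwrite("pics/fit.png",np.hstack(v))
E
```

```text
[ 0.5018 -0.1747  0.1235 -0.2334] 0.15235747944656744 -13.371268296458382
[ 0.5024 -0.1745  0.1234 -0.2479] 0.088039491464659
[ 0.5019 -0.175   0.1238 -0.2104] 0.05675732658654859
```

View pics/fit.png

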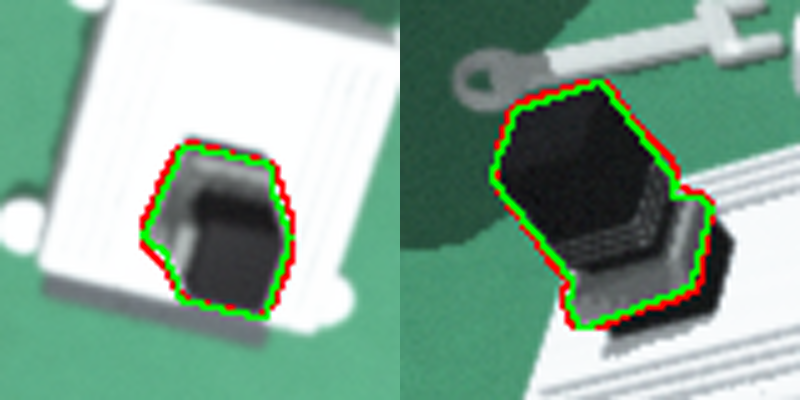

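The fit agrees in both views: plug_mid is about (0.502, -0.175, 0.1235), yaw -13.4°, and the button is on the world +y side. The bracket centre is about (0.505, 0.252), yaw about 1.4°. Moving now.

```bash
python3 -m pendant '[[0,0,0,-0.112],[0,0,0,-0.111],[-0.0195,-0.0332,0,0],[-0.0195,-0.0332,0,0],[-0.0195,-0.0332,0,0],[-0.0195,-0.0332,0,0],[-0.0195,-0.0332,0,0],[-0.0195,-0.0332,0,0]]' 1; python3 -m pendant '[[-0.0195,-0.0332,0,0],[-0.0195,-0.0332,0,0],[-0.0195,-0.0332,0,0],[-0.0195,-0.0332,0,0],[-0.0195,-0.0332,0,0],[-0.0195,-0.0332,0,0],[-0.0195,-0.0332,0,0],[-0.0195,-0.0332,0,0]]';python3 -m pendant '[[-0.0195,-0.0332,0,0],[-0.0195,-0.0332,0,0],[-0.0195,-0.0332,0,0],[-0.0195,-0.0332,0,0],[0,0,0,0],[0,0,0,0]]'
cat >> h.py <<'E'
def go(p,yaw=None,off=.008):
    "shift in tool axes taking grasp point to p; yaw=desired angle of -toolx in world"
    s=r.read_state(); M=R.from_quat(s["eef_rot"]).as_matrix(); e=np.array(p)-[0,0,off]-s["ee_pos"]
    y=np.arctan2(-M[1,0],-M[0,0]); print("t",s["time"],"tcp",s["ee_pos"],"yaw",np.degrees(y),"F",s["ft_force"],"w",s["width"],"g",s["grip_force"])
    if yaw is not None:
        d=yaw-y; print("turn",-d); M=R.from_euler("z",d).as_matrix()@M
    print("shift (after turn)",M.T@e)
E
python3 -c "
from h import *
go([.502,-.1745,.1235],np.radians(-13.4))"
```

```text
time: 1.97
ee_pos: [0.3439, 0.3379, 0.2337]
eef_rot: [0.117, 0.993, 0.0, 0.0]
ft_force: [0.5, 0.8, -0.0]
width: 0.0869
grip_force: 0.0
time: 2.63
ee_pos: [0.4338, 0.0432, 0.2339]
eef_rot: [0.117, 0.993, 0.0, 0.0]
ft_force: [0.6, 0.4, 0.4]
width: 0.0872
grip_force: 0.0
time: 3.13
ee_pos: [0.4786, -0.1043, 0.2336]
eef_rot: [0.119, 0.993, -0.0, 0.0]
ft_force: [-0.2, 0.0, -0.9]
width: 0.087
grip_force: 0.0
t 3.1333 tcp [ 0.4786 -0.1043  0.2336] yaw -13.695980128104168 F [-0.1776  0.0324 -0.8635] w 0.08702600955240203 g 0.0
turn -0.005165827755892333
shift (after turn) [-0.039  -0.0628  0.1181]
```

```bash
python3 -m pendant '[[-0.0195,-0.0314,0,-0.005],[-0.0195,-0.0314,0,0],[0,0,0.03,0],[0,0,0.03,0],[0,0,0.03,0],[0,0,0.028,0],[0,0,0,0],[0,0,0,0]]'
python3 - <<'E'
from h import *
go([.502,-.1745,.1235],np.radians(-13.4))
t,s=cam("top"),cam("side")
cv2.imwrite("pics/g.png",np.hstack([crop(t,360,215,80,80,5),crop(s,210,250,80,80,5)]))
E
```

```text
time: 3.8
ee_pos: [0.5015, -0.1711, 0.1151]
eef_rot: [0.114, 0.993, 0.0, -0.001]
ft_force: [-0.1, 0.4, 1.5]
width: 0.0872
grip_force: 0.0
t 3.8 tcp [ 0.5015 -0.1711  0.1151] yaw -13.095620693435116 F [-0.1372  0.4352  1.5067] w 0.0872394902083318 g 0.0
turn 0.005312421074494422
shift (after turn) [-0.0013 -0.0032 -0.0004]
```

View pics/g.png

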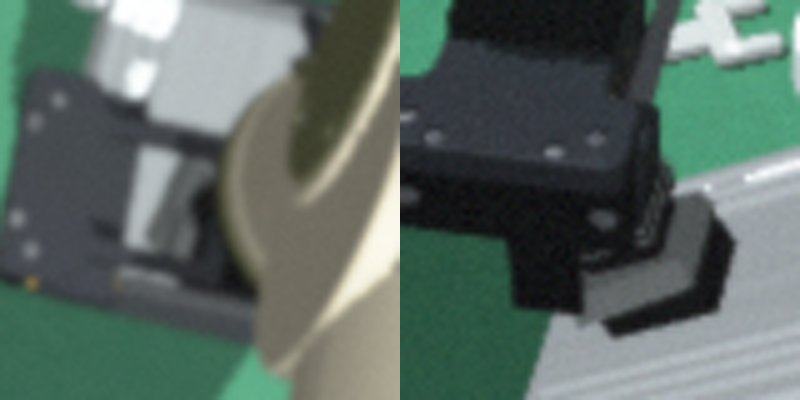

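The fingers straddle the handle in both views. I shift 3 mm to centre, then close.

```bash
python3 -m pendant '[[-0.001,-0.003,0,0.004],[0,0,0,0]]';python3 -m pendant '[[0,0,0,0],[0,0,0,0],[0,0,0,0],[0,0,0,0],[0,0,0,0],[0,0,0,0],[0,0,0,0],[0,0,0,0]]' 0 25
```

```text
time: 4.07
ee_pos: [0.5034, -0.176, 0.1172]
eef_rot: [0.117, 0.993, 0.0, 0.001]
ft_force: [-0.3, -0.8, 0.1]
width: 0.0875
grip_force: 0.0
time: 4.73
ee_pos: [0.5023, -0.1754, 0.1155]
eef_rot: [0.117, 0.993, 0.0, -0.0]
ft_force: [-0.1, 1.1, 0.8]
width: 0.0418
grip_force: 0.6
```

```bash
python3 -m pendant '[[0,0,0,0],[0,0,0,0],[0,0,0,0],[0,0,0,0],[0,0,0,0],[0,0,0,0]]' 0 25
```

```text
time: 5.23
ee_pos: [0.5022, -0.1759, 0.1156]
eef_rot: [0.117, 0.993, -0.0, -0.0]
ft_force: [-1.6, -3.7, 1.6]
width: 0.0343
grip_force: 25.0
```

```bash
python3 -m pendant '[[0.0015,0,-0.0026,0],[0.0015,0,-0.0026,0],[0.0015,0,-0.0026,0],[0,0,0,0]]'; python3 -m pendant '[[0.002,0,-0.0035,0],[0.002,0,-0.0035,0],[0.002,0,-0.0035,0],[0.002,0,-0.0035,0],[0,0,0,0]]'
```

```text
time: 5.57
ee_pos: [0.4976, -0.1746, 0.1238]
eef_rot: [0.117, 0.993, 0.0, 0.0]
ft_force: [-2.4, -4.5, 0.8]
width: 0.0339
grip_force: 25.0
time: 5.98
ee_pos: [0.4903, -0.172, 0.1381]
eef_rot: [0.116, 0.993, 0.0, 0.0]
ft_force: [0.2, 0.4, -1.0]
width: 0.0335
grip_force: 25.0
```

The plug is out with no snag. The tool stays vertical, so the plug hangs 30° off in the grip. I plan to pivot it upright by pressing its lower end flat against the fixed bracket's outer side wall, then slide it in.

```bash
python3 -m pendant '[[0.005,0,-0.009,0],[0.005,0,-0.009,0],[0,0,-0.025,0],[0,0,-0.025,0],[0,0,0,0]]'
python3 - <<'E'
from h import *
print(r.read_state()["joint_positions"])
go([.505,.155,.21],np.radians(97))
t=cam("top"); T=lambda u,v:(160+u/5,240+(v-300)/5)
for p in((232,365),(248,537),(255,365),(270,537)): print(at_z(t,*T(*p),.042))
E
```

```text
time: 6.4
ee_pos: [0.4821, -0.171, 0.2104]
eef_rot: [0.117, 0.993, 0.0, 0.003]
ft_force: [1.1, -0.4, -1.1]
width: 0.0341
grip_force: 25.0
[-0.3615  0.0862  0.6548  1.8248 -0.0573  1.2423  1.6461]
t 6.4 tcp [ 0.4821 -0.171   0.2104] yaw -13.42916782966891 F [ 1.1215 -0.3545 -1.1288] w 0.03411753137101705 g 24.95738163299393
turn -1.927352568865123
shift (after turn) [-0.3207 -0.0625  0.0105]
[0.5374 0.2263 0.042 ]
[0.4651 0.2177 0.042 ]
[0.5373 0.2165 0.042 ]
[0.465  0.2085 0.042 ]
```

```bash
python3 -m pendant '[[0.007,0.036,0,0],[0.007,0.036,0,0],[0.007,0.036,0,0],[0.007,0.036,0,0],[0.007,0.036,0,0],[0.007,0.036,0,0],[0.007,0.036,0,0],[0.007,0.036,0,0]]';python3 -m pendant '[[0.007,0.036,0,0],[0.007,0.036,0,0],[0.007,0.036,0,0],[0.007,0.036,0,0],[0.007,0.036,0,0],[0.007,0.036,0,0],[0,0,0,0.12],[0,0,0,0.12]]'; python3 -m pendant '[[0,0,0,0.12],[0,0,0,0.12],[0,0,0,0.12],[0,0,0,0.12],[0,0,0,0.12],[0,0,0,0.12],[0,0,0,0.12],[0,0,0,0.12]]';python3 -m pendant '[[0,0,0,0.12],[0,0,0,0.12],[0,0,0,0],[0,0,0,0]]'
python3 - <<'E'
from h import *
go([.505,.345,.074],np.radians(-97))
t,s=cam("top"),cam("side")
cv2.imwrite("pics/p.png",np.hstack([crop(t,120,210,130,100,3),crop(s,180,130,130,100,3)]))
E
```

```text
time: 7.12
ee_pos: [0.4919, 0.1245, 0.205]
eef_rot: [0.117, 0.993, -0.0, -0.0]
ft_force: [0.5, -0.8, -0.5]
width: 0.0342
grip_force: 25.0
time: 7.78
ee_pos: [0.5003, 0.3452, 0.204]
eef_rot: [0.235, 0.972, -0.001, -0.001]
ft_force: [0.3, -0.9, -1.0]
width: 0.0339
grip_force: 24.9
time: 8.45
ee_pos: [0.5014, 0.3424, 0.2048]
eef_rot: [0.659, 0.752, -0.001, -0.0]
ft_force: [-0.0, -0.1, -1.3]
width: 0.0339
grip_force: 24.9
time: 8.78
ee_pos: [0.5014, 0.3426, 0.2049]
eef_rot: [0.741, 0.671, -0.0, 0.0]
ft_force: [-0.1, 0.5, -0.7]
width: 0.0342
grip_force: 25.0
t 8.7833 tcp [0.5014 0.3426 0.2049] yaw -95.68101874862245 F [-0.109   0.5223 -0.7268] w 0.034154566615060694 g 24.958160933456384
turn 0.023020565608613097
shift (after turn) [0.0029 0.0033 0.1389]
```

View pics/p.png

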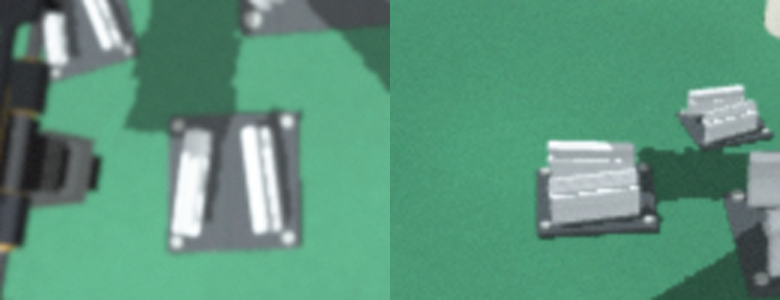

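The top view shows the plug left of the bracket, still tilted, with its nose pointing at the bracket's left wall. I lower it beside the wall.

```bash
python3 -m pendant '[[0.003,0.003,0.03,0.023],[0,0,0.03,0],[0,0,0.03,0],[0,0,0.025,0],[0,0,0.015,0],[0,0,0.009,0],[0,0,0,0],[0,0,0,0]]'; python3 -m pendant '[[-0.003,0,0,0],[-0.003,0,0,0],[-0.003,0,0,0],[-0.003,0,0,0],[-0.003,0,0,0],[0,0,0,0]]' - 10
```

```text
time: 9.55
ee_pos: [0.5054, 0.3455, 0.0668]
eef_rot: [0.75, 0.662, 0.0, 0.0]
ft_force: [0.5, -0.5, -1.5]
width: 0.0338
grip_force: 25.0
time: 10.05
ee_pos: [0.5035, 0.3297, 0.0666]
eef_rot: [0.75, 0.661, 0.0, 0.0]
ft_force: [0.2, -0.2, -1.2]
width: 0.0347
grip_force: 10.0
```

```bash
for i in 1 2; do python3 -m pendant '[[-0.002,0,0,0],[-0.002,0,0,0],[-0.002,0,0,0],[-0.002,0,0,0],[0,0,0,0]]'|egrep "pos|ft"; done;  python3 -m pendant '[[-0.002,0,0,0],[-0.002,0,0,0],[-0.002,0,0,0],[0,0,0,0]]'
```

```text
ee_pos: [0.5024, 0.3235, 0.0668]
ft_force: [0.3, 4.2, 0.6]
ee_pos: [0.5017, 0.3162, 0.0675]
ft_force: [-1.0, 7.0, 5.3]
time: 11.22
ee_pos: [0.5006, 0.3079, 0.0663]
eef_rot: [0.75, 0.661, -0.0, 0.0]
ft_force: [0.4, 2.4, -0.1]
width: 0.0347
grip_force: 10.0
```

```bash
for i in 1 2 ; do python3 -m pendant '[[-0.0015,0,0,0],[-0.0015,0,0,0],[0,0,0,0]]'|egrep "pos|ft"; done
python3 - <<'E'
from fit import *
go([.5,.3,.08])
t,s=cam("top"),cam("side")
P=np.hstack([crop(t,130,230,100,75,4),crop(s,190,150,100,75,4)])
cv2.imwrite("pics/q.png",P)
E
```

```text
ee_pos: [0.5001, 0.3054, 0.0663]
ft_force: [0.7, 2.5, -0.0]
ee_pos: [0.4999, 0.3036, 0.0669]
ft_force: [0.2, 5.0, 2.9]
t 11.7167 tcp [0.4999 0.3036 0.0669] yaw -97.19467495291961 F [0.1824 5.0106 2.8759] w 0.034898363676006725 g 9.998748093203176
shift (after turn) [-0.0035  0.0006 -0.0051]
```

View pics/q.png

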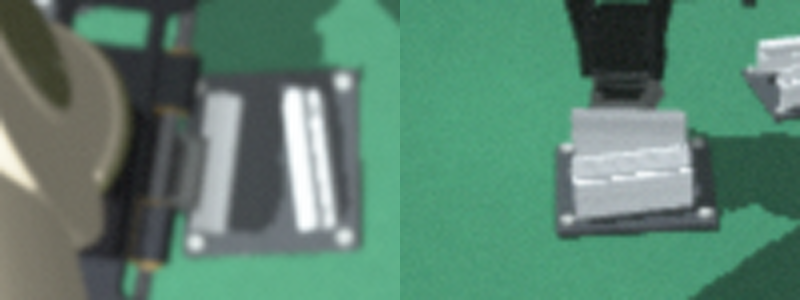

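The plug now touches the left wall and the handle looks nearly upright. I press on until it is flush.

```bash
for i in 1 2 3; do python3 -m pendant '[[-0.001,0,0,0],[-0.001,0,0,0],[0,0,0,0]]'|egrep "pos|ft"; done; python3 -c "
from h import *
print(r.read_state()['torque'])"
```

```text
ee_pos: [0.4997, 0.3023, 0.0672]
ft_force: [-0.9, 6.1, 4.6]
ee_pos: [0.4994, 0.2998, 0.067]
ft_force: [0.3, 4.4, -0.8]
ee_pos: [0.4991, 0.2971, 0.0666]
ft_force: [-0.8, 4.2, 2.7]
[ 1.1008  0.0955 -0.0013]
```

```bash
for i in 1 2 3; do python3 -m pendant '[[-0.001,0,0,0],[-0.001,0,0,0],[0,0,0,0]]'|egrep "pos|ft|wid"; done; python3 -c "
from h import *
t,s=cam('top'),cam('side')
cv2.imwrite('pics/q2.png',np.hstack([crop(t,130,230,100,75,4),crop(s,190,150,100,75,4)]))"
```

```text
ee_pos: [0.4989, 0.2954, 0.0669]
ft_force: [-1.0, 5.4, 4.3]
width: 0.0347
ee_pos: [0.4987, 0.2938, 0.0671]
ft_force: [-1.0, 6.8, 6.1]
width: 0.0349
ee_pos: [0.4985, 0.2919, 0.0672]
ft_force: [-1.6, 7.3, 7.1]
width: 0.0348
```

View pics/q2.png

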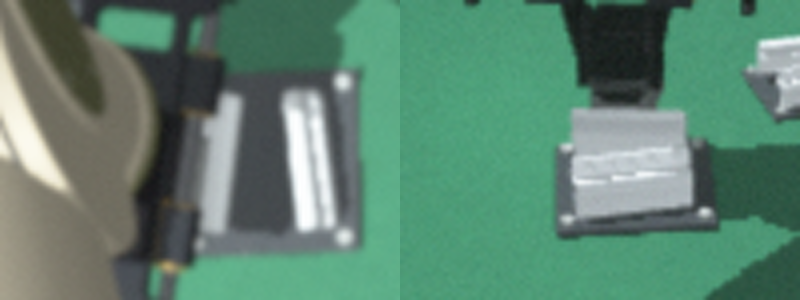

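Force and position don't match a flush upright plug (the axis would have to stay 22 mm from the wall), so it may have slipped. I back off, raise it, turn it to the bracket heading and look.

```bash
python3 -m pendant '[[0.01,0,0,0],[0.015,0,0,0],[0.015,0,-0.01,0],[0,0,-0.03,0],[0,0,-0.03,0],[0,0,-0.03,0],[0,0,0,-0.12],[0,0,0,-0.12]]' - 20 >/dev/null;python3 -m pendant '[[0,0,0,-0.12],[0,0,0,-0.12],[0,0,0,-0.12],[0,0,0,-0.12],[0,0,0,-0.12],[0,0,0,-0.12],[0,0,0,-0.12],[0,0,0,-0.12]]'>/dev/null;python3 -m pendant '[[0,0,0,-0.12],[0,0,0,-0.12],[0,0,0,-0.12],[0,0,0,-0.12],[0,0,0,-0.04],[0,0,0,0]]'
python3 - <<'E'
from h import *
go([.415,.252,.15],np.radians(1.4))
t,s=cam("top"),cam("side")
g=r.read_state()["ee_pos"]+[0,0,.008]
print(proj(s,g),proj(t,g))
u,v=[int(k) for k in proj(s,g)]
cv2.imwrite("pics/q3.png",np.hstack([crop(s,u-40,v-30,80,60,6)]))
E
```

```text
time: 15.25
ee_pos: [0.5032, 0.3289, 0.1653]
eef_rot: [-0.012, 1.0, -0.001, -0.001]
ft_force: [-0.4, -0.2, -1.1]
width: 0.0338
grip_force: 20.0
t 15.25 tcp [0.5032 0.3289 0.1653] yaw 1.3694078528062428 F [-0.4204 -0.2467 -1.1422] w 0.03376648169015432 g 19.99620795249939
turn -0.0005339336937858069
shift (after turn) [ 0.09   -0.0747  0.0237]
[244.5446 121.5616] [137.1932 263.7854]
```

View pics/q3.png

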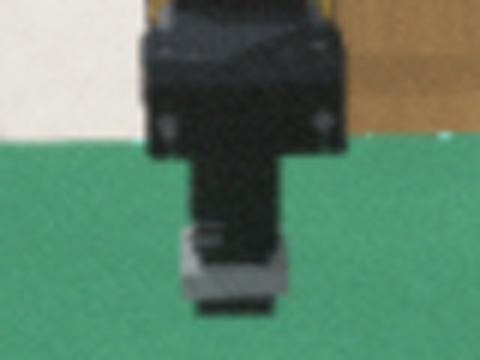

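The plug is now upright in the grip and the shoe looks level: lower edge at crop rows 297–298, columns 183–288. I check its offset in the grip by projection.

Run:
```python
from h import *
s=cam("side"); g=r.read_state()["ee_pos"]+[0,0,.008]
W=(204,91); f=lambda p:((proj(s,g+np.array(p)/1000)-W)*6+2.5)
for n,p in dict(botL=(-22,-24.7,-46),botR=(22,-19.3,-46),topL=(-22,-20.7,-36),noseL=(-16,-11,-60),noseR=(16,-11,-60),handBL=(-18,-17,-30),handBR=(18,-17,-30)).items(): print(n,f(p))
print("1cm down",f((0,0,-10))-f((0,0,0)),"1cm x",f((10,0,0))-f((0,0,0)))
```

```text
botL [196.9448 314.9748]
botR [303.7693 306.1677]
topL [195.8004 288.7123]
noseL [213.5303 328.6663]
noseR [290.1092 326.7861]
handBL [204.9395 271.1961]
handBR [292.7713 269.1717]
1cm down [ 1.0241 22.211 ] 1cm x [24.4678 -0.5096]
```

The plug sits about 6 mm back and 6.5 mm up in the grip, upright within about 2° and centred in y. That is good for insertion. I go to just before the mouth and lower it.

```bash
python3 -m pendant '[[0.03,-0.0256,0,0],[0.03,-0.0256,0,0],[0.03,-0.0256,0,0],[0,0,0.03,0],[0,0,0.03,0],[0,0,0.03,0],[0,0,0.0085,0],[0,0,0,0]]'
python3 - <<'E'
from h import *
go([.47,.2512,.0745],np.radians(1.4))
t,s=cam("top"),cam("side")
P=np.hstack([crop(t,150,230,100,75,4),crop(s,190,150,100,75,4)]); cv2.imwrite("pics/m.png",P)
E
```

```text
time: 16.07
ee_pos: [0.4138, 0.2505, 0.0659]
eef_rot: [-0.011, 1.0, -0.002, -0.002]
ft_force: [-0.3, -0.6, 0.1]
width: 0.0338
grip_force: 20.0
t 16.0667 tcp [0.4138 0.2505 0.0659] yaw 1.2657047692315773 F [-0.2998 -0.6057  0.1203] w 0.033849815969123245 g 19.997555766021833
turn -0.002343893946634569
shift (after turn) [-0.0562 -0.0007 -0.0008]
```

View pics/m.png

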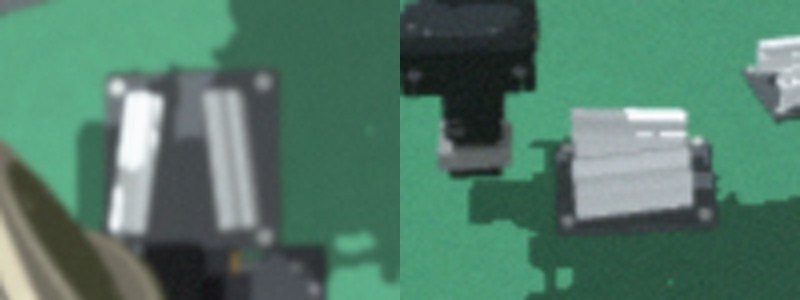

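The plug hangs level just in front of the mouth and lines up with the gap. That was my last allowed picture, so from here I go by force and numbers.

```bash
python3 -m pendant '[[-0.01,0,-0.0005,0],[-0.01,0,0,0],[-0.01,0,0,0],[-0.005,0,0,0],[-0.005,0,0,0],[0,0,0,0]]' |egrep "tim|pos|ft"; python3 -m pendant '[[-0.004,0,0,0],[-0.004,0,0,0],[-0.004,0,0,0],[-0.004,0,0,0],[0,0,0,0]]'|egrep "tim|pos|ft"
```

```text
time: 16.67
ee_pos: [0.4563, 0.2524, 0.0685]
ft_force: [-0.8, 0.4, -0.9]
time: 17.08
ee_pos: [0.4719, 0.253, 0.0684]
ft_force: [-1.0, 0.1, -0.6]
```

```bash
python3 -m pendant '[[0,-0.0018,0.001,0],[0,0,0.001,0],[0,0,0.001,0],[0,0,0,0]]' |egrep "tim|pos|ft"; for i in 1 2 3; do python3 -m pendant '[[0,0,0.001,0],[0,0,0,0]]'|egrep "pos|ft";done
```

```text
time: 17.42
ee_pos: [0.4714, 0.2511, 0.0663]
ft_force: [-3.7, -3.1, 10.0]
ee_pos: [0.4716, 0.251, 0.066]
ft_force: [-5.7, -6.5, 19.0]
ee_pos: [0.4718, 0.251, 0.0655]
ft_force: [-6.1, -7.0, 23.2]
ee_pos: [0.4721, 0.251, 0.0648]
ft_force: [-5.9, -6.6, 25.1]
```

```bash
python3 -m pendant '[[0,0,-0.0015,0],[0,0,-0.0015,0],[0,0,0,0]]' |egrep "tim|pos|ft"; for i in 1 2 3; do python3 -m pendant '[[-0.004,0,0,0],[-0.004,0,0,0],[0,0,0,0]]' |egrep "pos|ft"; done
```

```text
time: 18.17
ee_pos: [0.4712, 0.2513, 0.0657]
ft_force: [0.9, -0.1, 2.4]
ee_pos: [0.4797, 0.2517, 0.0657]
ft_force: [-1.0, 0.5, 4.0]
ee_pos: [0.4876, 0.2519, 0.0656]
ft_force: [-0.4, -0.8, 5.6]
ee_pos: [0.4949, 0.2517, 0.0655]
ft_force: [-5.2, -2.6, 8.7]
```

```bash
python3 -m pendant '[[-0.002,0,-0.001,0],[-0.003,0,0,0],[-0.003,0,0,0],[0,0,0,0]]' - 40|egrep "tim|pos|ft|wid"; for i in 1 2 ; do python3 -m pendant '[[-0.003,0,0,0],[-0.003,0,0,0],[0,0,0,0]]' |egrep "pos|ft"; done
```

```text
time: 19.25
ee_pos: [0.5021, 0.251, 0.0657]
ft_force: [-5.4, -4.3, 6.4]
width: 0.0339
ee_pos: [0.5071, 0.2506, 0.0657]
ft_force: [-9.6, -6.3, 10.8]
ee_pos: [0.512, 0.2503, 0.0656]
ft_force: [-16.4, -8.9, 16.7]
```

```bash
python3 -m pendant '[[0,-0.002,-0.001,0],[0,0,0,0]]' |egrep "tim|pos|ft"; for i in 1 2 3; do python3 -m pendant '[[-0.003,0,0,0],[0,0,0,0]]' |egrep "pos|ft"; done
```

```text
time: 19.92
ee_pos: [0.5129, 0.2498, 0.0659]
ft_force: [-6.3, -1.3, 0.7]
ee_pos: [0.5138, 0.2499, 0.0657]
ft_force: [-17.1, -3.1, 9.8]
ee_pos: [0.5144, 0.2499, 0.0656]
ft_force: [-29.4, -6.2, 19.4]
ee_pos: [0.5153, 0.2499, 0.0653]
ft_force: [-38.5, -7.4, 25.5]
```

```bash
python3 -m pendant '[[0.003,0,-0.001,0],[0.003,0,0,0],[0,0,0,0]]' |egrep "tim|pos|ft"; python3 -m pendant '[[0,0,0,0],[0,0,0,0],[0,0,0,0],[0,0,0,0],[0,0,0,0],[0,0,0,0]]' 1; python3 -m pendant '[[0,0,-0.02,0],[0,0,-0.03,0],[0,0,-0.03,0],[0,0,-0.03,0],[0.03,0.03,0,0],[0.03,0.03,0,0],[0.03,0.03,0,0],[0.03,0.03,0,0]]';python3 -m pendant '[[0.03,0.03,0,0],[0.03,0.03,0,0],[0,0.04,0,0],[0,0.04,0,0],[0,0,0,0]]'
python3 - <<'E'
from fit import *
ds=[cam(c) for c in("top","side")]; ms=[]
for c in("top","side"):
    o=r.outline_of("plug_mid",c); print([(round(float(k["score"]),2),k["bbox"]) for k in o]); ms.append(o[0]["mask"].astype(float))
# handle only (shoe hidden in the way)
import fit
p2=parts[:2]
from scipy.optimize import minimize
for sel in((0,1),(0,),(1,)):
    f=lambda x:sum(np.abs(render(ds[k],x[:3],x[3],x[4])-ms[k]).sum()/ms[k].sum() for k in sel)
    x0=np.array([.512,.251,.078,.02,0.]); st=np.vstack([x0]+[x0+np.eye(5)[i]*(.008 if i<3 else .1) for i in range(5)])
    o=minimize(f,x0,method="Nelder-Mead",options=dict(initial_simplex=st,maxiter=300)); print(sel,o.x,o.fun)
E
```

```text
time: 20.67
ee_pos: [0.5145, 0.2499, 0.0658]
ft_force: [-8.5, 0.3, -8.4]
time: 21.17
ee_pos: [0.5187, 0.25, 0.0686]
eef_rot: [-0.011, 1.0, 0.0, 0.0]
ft_force: [-0.5, -0.2, 0.7]
width: 0.0657
grip_force: 0.0
time: 21.83
ee_pos: [0.3966, 0.3662, 0.1789]
eef_rot: [-0.011, 1.0, 0.0, 0.0]
ft_force: [1.7, 1.4, -0.1]
width: 0.0867
grip_force: 0.0
time: 22.25
ee_pos: [0.3318, 0.5096, 0.1774]
eef_rot: [-0.015, 1.0, 0.001, -0.001]
ft_force: [-1.7, -1.1, 0.3]
width: 0.0869
grip_force: 0.0
[(0.61, [192.7, 268.2, 24.8, 23.6]), (0.19, [198.5, 270.4, 43.6, 51.5])]
[(0.94, [246.6, 176.9, 18.4, 28.7])]
(0, 1) [0.5056 0.2528 0.0783 0.0284 0.0148] 0.43719057580101006
(0,) [0.5056 0.2523 0.0766 0.0903 0.0403] 0.18038416996126352
(1,) [ 0.5056  0.2598  0.0848  0.0207 -0.0198] 0.24136925753514837
```

The plug stands upright in the way at about (0.5056, 0.2525, 0.078). Home is estimated at x 0.509–0.513, so it may be a few mm short. I take it afresh, centred, and push on.

```bash
python3 -m pendant '[[0,-0.04,0,0],[0,-0.04,0,0],[-0.0285,-0.03,0,0],[-0.0285,-0.03,0,0],[-0.0285,-0.03,0,0],[-0.0285,-0.03,0,0],[-0.0285,-0.03,0,0],[-0.0285,-0.03,0,0]]' 1 >/dev/null;  python3 -m pendant '[[0,0,0,0],[0,0,0,0]]'; python3 -c "
from h import *
go([.5056,.2515,.074],np.radians(1.4))"
```

```text
time: 23.28
ee_pos: [0.5143, 0.2427, 0.1788]
eef_rot: [-0.008, 1.0, -0.0, 0.001]
ft_force: [0.3, 0.0, -0.4]
width: 0.0871
grip_force: 0.0
t 23.2833 tcp [0.5143 0.2427 0.1788] yaw 0.9083659334662618 F [ 0.3226  0.0477 -0.3815] w 0.08706811099149364 g 0.0
turn -0.008580633175982597
shift (after turn) [0.0086 0.009  0.1128]
```

```bash
python3 -m pendant '[[0.0085,0.009,0,-0.008],[0,0,0.03,0],[0,0,0.03,0],[0,0,0.03,0],[0,0,0.022,0],[0,0,0,0],[0,0,0,0]]' |egrep "tim|pos|ft"; python3 -m pendant '[[0,0,0,0],[0,0,0,0],[0,0,0,0],[0,0,0,0],[0,0,0,0],[0,0,0,0],[0,0,0,0],[0,0,0,0]]' 0 10 >/dev/null; python3 -m pendant '[[0,0,0,0],[0,0,0,0],[0,0,0,0],[0,0,0,0],[0,0,0,0],[0,0,0,0]]'
```

```text
time: 23.87
ee_pos: [0.502, 0.2569, 0.0662]
ft_force: [0.4, -0.6, 1.1]
time: 25.03
ee_pos: [0.5041, 0.2521, 0.0665]
eef_rot: [-0.014, 1.0, -0.002, -0.001]
ft_force: [-3.0, -11.6, 9.5]
width: 0.0375
grip_force: 10.0
```

```bash
python3 -m pendant '[[0,-0.003,-0.001,0],[0,0,0,0]]' - 40|egrep "tim|pos|ft"; python3 -m pendant '[[0,0,0,0],[0,0,0,0]]'
```

```text
time: 25.2
ee_pos: [0.5041, 0.2502, 0.0671]
ft_force: [1.0, -6.5, -1.2]
time: 25.37
ee_pos: [0.5039, 0.2504, 0.0667]
eef_rot: [-0.015, 1.0, -0.002, -0.001]
ft_force: [0.2, -7.9, 0.0]
width: 0.0337
grip_force: 40.0
```

```bash
python3 -m pendant '[[0,-0.002,0,0],[0,0,0,0]]'|egrep "tim|pos|ft";for i in 1 2 3; do python3 -m pendant '[[-0.003,0,0,0],[0,0,0,0]]' |egrep "pos|ft"; done
```

```text
time: 25.53
ee_pos: [0.5038, 0.2501, 0.067]
ft_force: [0.6, -3.3, -1.8]
ee_pos: [0.5063, 0.2501, 0.0667]
ft_force: [-1.6, -4.1, -1.1]
ee_pos: [0.5085, 0.2499, 0.0667]
ft_force: [-6.4, -7.0, 3.9]
ee_pos: [0.5094, 0.2498, 0.0666]
ft_force: [-17.4, -9.2, 12.5]
```

```bash
python3 -m pendant '[[0,-0.002,-0.001,0],[0,0,0,0]]'|egrep "tim|pos|ft";for i in 1 2 3 4; do python3 -m pendant '[[-0.002,0,0,0],[0,0,0,0]]' |egrep "pos|ft"; done
```

```text
time: 26.2
ee_pos: [0.5093, 0.2496, 0.0667]
ft_force: [-11.4, -0.5, -3.3]
ee_pos: [0.5096, 0.2497, 0.0666]
ft_force: [-20.1, -3.3, 6.6]
ee_pos: [0.5099, 0.2497, 0.0666]
ft_force: [-29.6, -5.0, 14.6]
ee_pos: [0.5105, 0.2496, 0.0665]
ft_force: [-36.7, -6.1, 18.9]
ee_pos: [0.5112, 0.2496, 0.0664]
ft_force: [-41.9, -8.4, 25.0]
```

```bash
python3 -m pendant '[[0.004,0,-0.001,0],[0.003,0,-0.001,0],[0,0.001,0,0]]' |egrep "tim|pos|ft"; python3 -m pendant '[[0,0,0,0],[0,0,0,0],[0,0,0,0],[0,0,0,0],[0,0,0,0],[0,0,0,0],[0,0,0,0]]' 1 >/dev/null; python3 -m pendant '[[0,0,-0.02,0],[0,0,-0.03,0],[0,0,-0.03,0],[0,0,-0.03,0],[0.03,0.03,0,0],[0.03,0.03,0,0],[0.03,0.03,0,0],[0.03,0.03,0,0]]' >/dev/null;python3 -m pendant '[[0.03,0.03,0,0],[0.03,0.03,0,0],[0,0.04,0,0],[0,0.04,0,0],[0,0,0,0]]'
python3 - <<'E'
from fit import *
ds=[cam(c) for c in("top","side")]; ms=[]
for c in("top","side"):
    o=r.outline_of("plug_mid",c); print([(round(float(k["score"]),2),k["bbox"]) for k in o]); ms.append(o[0]["mask"].astype(float))
    for n in("tin","spanner","relay"): print(n,[np.round(k["bbox"]).tolist() for k in r.outline_of(n,c)])
for sel in((0,1),(0,)):
    f=lambda x:sum(np.abs(render(ds[k],x[:3],x[3],x[4])-ms[k]).sum()/ms[k].sum() for k in sel)
    x0=np.array([.512,.251,.078,.02,0.]); st=np.vstack([x0]+[x0+np.eye(5)[i]*(.008 if i<3 else .1) for i in range(5)])
    o=minimize(f,x0,method="Nelder-Mead",options=dict(initial_simplex=st,maxiter=300)); print(sel,o.x,o.fun)
E
```

```text
time: 27.12
ee_pos: [0.5101, 0.2496, 0.0668]
ft_force: [-4.7, -3.5, -20.8]
time: 28.78
ee_pos: [0.3255, 0.5079, 0.1795]
eef_rot: [-0.019, 1.0, 0.001, -0.001]
ft_force: [-1.5, 0.1, -0.6]
width: 0.0871
grip_force: 0.0
[(0.77, [190.9, 267.1, 26.4, 20.4])]
tin [[316.0, 217.0, 31.0, 26.0], [404.0, 245.0, 88.0, 78.0]]
spanner [[305.0, 264.0, 29.0, 64.0]]
relay []
[(0.89, [248.6, 174.4, 19.4, 30.3])]
tin [[303.0, 261.0, 31.0, 28.0]]
spanner [[252.0, 261.0, 68.0, 20.0]]
relay [[350.0, 251.0, 18.0, 21.0]]
(0, 1) [0.5098 0.2552 0.0813 0.032  0.018 ] 0.45017773396826277
(0,) [ 0.511   0.254   0.0702 -0.0129  0.0147] 0.17925283797729621
```

The plug moved on about 5 mm to x ≈ 0.510, inside the estimated home range, and held firm at 42 N. It stands upright, and the tin, spanner and relay have not moved.

```bash
python3 -c "
from bench import r
print(r.close_job())"
```

```text
the job is handed in; nothing more can be done
None
```

The plug was unclipped with its button held in, and it now stands upright in the middle-sized bracket, pushed tight at about 42 N; it is released, and I handed the job in at about 29 s, but no verdict came back.

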